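# Stack a medal die set on the bolster

### The job

Make the medal die set ready for striking by building it up on the steel bolster: first set the lower die in the bolster's round pocket with its neck up, then slip the collar over the neck down onto the die's flange, then lay the brass blank flat inside the collar, and last stand the square-headed upper die on the blank with its round nose in the collar. Everything must be fully seated, upright and let go, and the jar, the dish and the mug must be left standing where they are.

Things in the scene. Friction and masses are not known exactly. Their poses are not given: they have to be found in the camera images.
- bolster: fixed dark steel block 110 x 110 x 25 mm lying flat on the bench, with one round blind pocket, 71 mm across and 8 mm deep, in the middle of its top. Origin: centre of the underside, z up; so the pocket floor is 17 mm and the top face 25 mm above the origin.
- lower_die: loose bare steel stepped round die, 38 mm tall, about 0.5 kg: a flange 60 mm across and 18 mm high with a neck 34 mm across and 20 mm high on it (top 3 mm of the neck bevelled). Stands on the bench neck up. Origin: centre of the underside, z up the neck.
- collar: loose bare steel ring, 60 mm outside, 40 mm bore right through, 35 mm high, about 0.4 kg, standing on the bench with its bore upright. Origin: centre of the underside, z up along the bore. On the lower die it rests on the flange and stands 15 mm above the neck's top.
- blank: loose round brass disc, 34 mm across and 10 mm thick, about 80 g, lying flat on the bench. Origin: centre of the underside, z up. In the collar it lies on the neck's top with its own top 5 mm below the collar's rim, so it cannot be held by the fingers all the way down: once it has entered the bore it may be let go and slides down the last centimetre.
- upper_die: loose bare steel punch, 50 mm tall, about 0.6 kg: a square head 44 x 44 mm and 38 mm high above a round nose 34 mm across and 12 mm long that points down. Stands on the bench on its nose, so that the square is what shows from above. Origin: centre of the nose's end face, z up; x and y square to the head's sides.
- jar: bystander: clear glass jar with a black lid, 68 mm across, 75 mm tall. Origin: centre of the underside.
- dish: bystander: white porcelain dish, 96 mm across, 30 mm tall. Origin: centre of the underside.
- mug: bystander: brown mug, 72 mm across, 80 mm tall, its handle to its own +y. Origin: centre of the underside.
There are look-alikes about, which are no part of the job. Leave any black, brown or purple look-alike of the lower_die alone.

How it is judged (in metres and radians):
On the way, in this order (a step that is already met when the one before it is completed fails the run):
1. the lower die stands in the bolster's pocket, let go (horizontal distance between lower_die and bolster below 0.008 m and z of lower_die in the frame of bolster between 0.014 and 0.02 m and angle between lower_die's own z axis and vertical below 0.06 rad and contact force between lower_die and the fingers below 0.05 N), for 0.2 s.
2. the collar sits round the neck on the lower die's flange, let go (horizontal distance between lower_die and bolster below 0.008 m and z of lower_die in the frame of bolster between 0.014 and 0.02 m and angle between each of lower_die, collar's own z axis and vertical below 0.06 rad and horizontal distance between collar and lower_die below 0.006 m and z of collar in the frame of lower_die between 0.015 and 0.021 m and contact force between collar and the fingers below 0.05 N), for 0.2 s.
3. the blank lies flat in the collar on the neck, let go (horizontal distance between lower_die and bolster below 0.008 m and z of lower_die in the frame of bolster between 0.014 and 0.02 m and angle between each of lower_die, collar, blank's own z axis and vertical below 0.06 rad and horizontal distance between collar and lower_die below 0.006 m and z of collar in the frame of lower_die between 0.015 and 0.021 m and horizontal distance between blank and lower_die below 0.007 m and z of blank in the frame of lower_die between 0.035 and 0.041 m and contact force between blank and the fingers below 0.05 N), for 0.2 s.
4. the upper die stands on the blank with its nose in the collar, let go (horizontal distance between lower_die and bolster below 0.008 m and z of lower_die in the frame of bolster between 0.014 and 0.02 m and angle between each of lower_die, collar, blank, upper_die's own z axis and vertical below 0.06 rad and horizontal distance between collar and lower_die below 0.006 m and z of collar in the frame of lower_die between 0.015 and 0.021 m and horizontal distance between each of blank, upper_die and lower_die below 0.007 m and z of blank in the frame of lower_die between 0.035 and 0.041 m and z of upper_die in the frame of lower_die between 0.045 and 0.051 m and contact force between upper_die and the fingers below 0.05 N), for 0.2 s.
At the end, for the whole second after the job is handed in: Lower die on the pocket floor within 8 mm of centre; collar (6 mm), blank and upper die (7 mm) centred on the lower die, each seated to 3 mm: collar on flange, blank on neck, upper die on blank. All upright to 0.06 rad, at rest, released; jar, dish and mug within 30 mm of their places (horizontal distance between lower_die and bolster below 0.008 m and z of lower_die in the frame of bolster between 0.014 and 0.02 m and angle between each of lower_die, collar, blank, upper_die's own z axis and vertical below 0.06 rad and horizontal distance between collar and lower_die below 0.006 m and z of collar in the frame of lower_die between 0.015 and 0.021 m and horizontal distance between each of blank, upper_die and lower_die below 0.007 m and z of blank in the frame of lower_die between 0.035 and 0.041 m and z of upper_die in the frame of lower_die between 0.045 and 0.051 m and linear speed of each of lower_die, collar, blank, upper_die below 0.02 m/s and angular speed of each of lower_die, collar, blank, upper_die below 0.2 rad/s); the robot touches nothing.
It fails at once if the jar is shoved (more than 30 mm) or tipped (more than 0.4 rad) (distance of jar from where it was at the start of the episode above 0.03 m or angle between jar's own z axis and vertical above 0.4 rad).
It fails at once if the dish is shoved (more than 30 mm) or tipped (more than 0.4 rad) (distance of dish from where it was at the start of the episode above 0.03 m or angle between dish's own z axis and vertical above 0.4 rad).
It fails at once if the mug is shoved (more than 30 mm) or tipped (more than 0.4 rad) (distance of mug from where it was at the start of the episode above 0.03 m or angle between mug's own z axis and vertical above 0.4 rad).
It also fails if it takes over 115 s, if anything falls off the work surface, if the arm or the gripper's body presses on something with over 40 N, if the wrist force passes 120 N, or if a joint passes its speed limit or range.

### The arm

A 6-joint arm with a two-finger parallel gripper is mounted at the origin on the work surface. World frame = base frame: x ahead of the robot, y to its left, z up, the work surface at z = 0. Lengths are in mm, angles in rad, forces in N, time in s.
With the tool pointing down it reaches from about 325 to 900 mm from the base axis. Payload 3.5 kg.
Tool frame: the origin (TCP) lies between the finger pads; the fingertips stand 19 mm ahead of it and the grasp point (between the pads) is the TCP (bot.tip_extent is the distance from the TCP to the fingertips, in mm); z points along the fingers, y is the line along which they close (so a half turn about z gives the same grasp; the last joint's range is limited). The gripper opens to 85 mm and grips with 20 to 120 N. Pads are 22 mm wide; open, the fingers measure 114 mm over their backs; the gripper's body (76 mm by 85 mm) begins 54 mm behind the grasp point. The pads swing forward as they close: fully open they stand 13 mm farther back than shut.
Start: joints at [-1.385, 0.276, -0.026, 1.268, 0, 1.467], TCP at [177.989, -599.117, 250.313] pointing down, gripper open.
Joint ranges: [-3.12, 3.12], [-0.85, 1.88], [-1.08, 1.24], [-1.95, 2.15], [-1.57, 1.53], [-3.14, 3.14]. Speed limits (rad/s): [2.57, 2.57, 3.14, 3.14, 3.14, 3.14].

### API

Orientations are given as [roll, pitch, yaw] about the fixed x, y, z axes, in that order (R = Rz(yaw) Ry(pitch) Rx(roll)).
In Python, from bench import bot gives the robot as it stands. The module is installed in compiled form; this text tells all that it offers.
- The arm moves only by the tool drive_effector, called after "Call:" as a command line: name --argument value ..., lists and objects as JSON in quotes. Schema: {"type":"object","properties":{"steps":{"type":"array","items":{"type":"array","prefixItems":[{"type":"array","items":{"type":"number"},"minItems":3,"maxItems":3},{"type":"array","items":{"type":"number"},"minItems":3,"maxItems":3}],"minItems":2,"maxItems":2},"minItems":1,"maxItems":8},"jaw":{"type":"number"},"grip_force":{"type":"number"},"only":{"type":"string"},"quiet":{"type":"boolean"},"lines":{"type":"string"}},"required":["steps"],"additionalProperties":false}. steps is a list of rows, 1 to 8 of them, each written [[dx, dy, dz], [rx, ry, rz]]: dx, dy, dz in shares of the most that a row can go, 1 being 62.5 mm, then a rotation vector rx, ry, rz in rad; each row shifts and turns the commanded pose from where the row before left it, along the tool's axes as they then stand; what a row does not reach is not made up. A row lasts 1/8 s, in which the tool goes at most 62.5 mm and 0.188 rad, less where a joint would pass 70% of its speed; a pose out of reach is approached as far as the arm can. jaw is the finger opening in mm, set as the call begins (left out keeps the last). The fingers move at their own pace and stop on an object; grip_force is the grip in N (left out, the last holds). Time passes only in rows, so rows that do not move let the fingers close. The tool returns the time, the measured TCP pose, the force, the opening and the grip force at its end. only (a regular expression) keeps the lines of the reply that match it, lines (a string "A,B") keeps lines A to B, and quiet returns only ok. Input that does not fit is refused with a message, and nothing moves.
- bot.sense(): the state, without advancing time (a new reading comes with each control period).
- bot.capture(name): name is "side" or "top"; returns (picture, depth): 384x512x3 uint8, blue, green, red; 384x512 float32, mm along the optical axis (not along the pixel's ray), 0 where there is no reading.
- bot.get_calibration(name): a dict with "fx", "fy", "cx", "cy" (pixels), "view" (4x4, takes a point from world to camera coordinates). Camera axes: x right, y down, z forward; pixel columns grow to the right and rows downward; lengths in mm; the calibration is good to about 2 mm. A picture is of the moment at which its call begins. get_calibration takes no time and is no camera call.
- bot.finish_job(): hands the job in; it is judged then, once.
The state is a dict: "t": time; "joints": joint angles; "dq": joint speeds; "joint_torque": joint torques, N m; "tcp_pos": TCP position; "eef_rot": TCP orientation; "ft_force": force on the tool from outside, world axes, zero at the start; "moment": the same for the moment, N m; "width": finger opening in mm; "gripper_force": force on a finger pad.
Only numpy, scipy, OpenCV 4.12 (cv2) and the standard library are available. Lean on these libraries where they do the work, as an engineer would, in place of code of your own. Each camera call takes 0.05 s, during which the arm holds its last target. There are 200 camera calls.

## Working session

There is one attempt and no reset: what is moved stays moved. The work goes in short steps, Python scripts to look and compute and a tool call to move; the robot and the scene stay as the last step left them, time stands still between calls to the robot, and variables do not carry over. Pictures are saved under pics/ and viewed, at most 17 in all, crops included, and the job is handed in when it is done.

```bash
mkdir -p pics; python3 - <<'E'
from bench import bot
import cv2,numpy as np
for n in("top","side"):
    p,d=bot.capture(n);cv2.imwrite(f"pics/{n}0.png",p);np.save(n+"d.npy",d);np.save(n+"p.npy",p)
    c=bot.get_calibration(n);print(n,c)
s=bot.sense();print(s["t"],s["tcp_pos"],s["eef_rot"],s["width"])
E
```

```text
top {'fx': 417.7013962715324, 'fy': 417.7013962715324, 'cx': 253.34097782698134, 'cy': 193.37982027337247, 'view': array([[-2.34613379e-02, -9.99680209e-01,  9.43641808e-03,
         7.26398221e+01],
       [-9.96437693e-01,  2.26183569e-02, -8.12424429e-02,
         5.77150041e+02],
       [ 8.10030260e-02, -1.13088591e-02, -9.96649697e-01,
         1.11244425e+03],
       [ 0.00000000e+00,  0.00000000e+00,  0.00000000e+00,
         1.00000000e+00]])}
side {'fx': 365.155234768379, 'fy': 365.155234768379, 'cx': 255.51403599293016, 'cy': 192.98003989142615, 'view': array([[-9.55032358e-01, -2.95969951e-01,  1.77477778e-02,
         5.63482926e+02],
       [-1.92092858e-01,  5.72025529e-01, -7.97425312e-01,
         1.15161552e+02],
       [ 2.25861749e-01, -7.64976197e-01, -6.03156604e-01,
         8.47734919e+02],
       [ 0.00000000e+00,  0.00000000e+00,  0.00000000e+00,
         1.00000000e+00]])}
0.1 [ 177.84735165 -598.46136352  249.2460649 ] [-3.13954701e+00 -1.81042028e-04  2.88773869e-01] 85.44878253933936
```

View pics/top0.png

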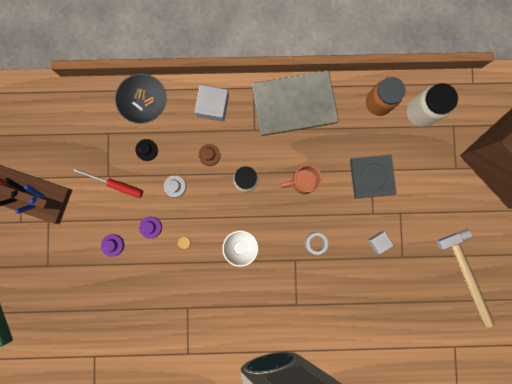

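View pics/side0.png

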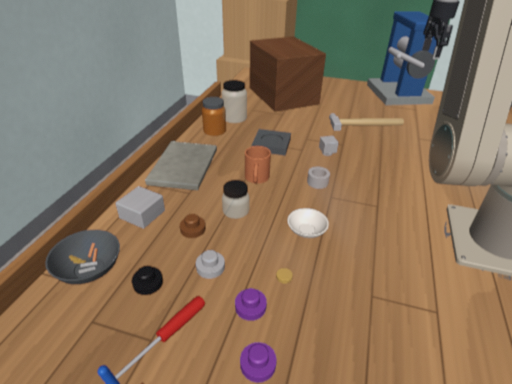

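The lower die could be confused with several things in the top view: silver stepped disc (174,186), black (146,150), brown (209,155) and purple (150,227) and (112,245). By the description I choose the bare steel one at (174,186). The other parts are:
- collar: ring at (317,243)
- blank: brass disc at (184,243)
- upper die: small steel square at (381,243). The bigger grey block at (211,103) isn't it.
- bolster: (373,177)
- bystanders: jar (245,179), dish (240,249), mug (307,180)

```bash
cat > h.py <<'E'
from bench import bot
import cv2,numpy as np
def cal(n):
    c=bot.get_calibration(n);return c,np.linalg.inv(c["view"])
def ray(n,uv,z):   # pixels -> world points on plane z
    c,I=cal(n);uv=np.atleast_2d(np.asarray(uv,float))
    d=np.c_[(uv[:,0]-c["cx"])/c["fx"],(uv[:,1]-c["cy"])/c["fy"],np.ones(len(uv))]@I[:3,:3].T
    o=I[:3,3];return o+d*((z-o[2])/d[:,2])[:,None]
def world(n,d):    # depth -> world image
    c,I=cal(n);v,u=np.indices(d.shape)
    P=np.stack([(u-c["cx"])/c["fx"]*d,(v-c["cy"])/c["fy"]*d,d],-1)
    return P@I[:3,:3].T+I[:3,3]
def proj(n,X):
    c,_=cal(n);p=c["view"][:3,:3]@np.asarray(X,float)+c["view"][:3,3]
    return c["fx"]*p[0]/p[2]+c["cx"],c["fy"]*p[1]/p[2]+c["cy"]
def comp(mask,uv,r):  # largest external contour near uv
    m=np.zeros_like(mask);cv2.circle(m,uv,r,255,-1);m&=mask
    cs=cv2.findContours(m,cv2.RETR_EXTERNAL,cv2.CHAIN_APPROX_NONE)[0]
    return max(cs,key=cv2.contourArea)[:,0].astype(float)
E
python3 - <<'E'
from h import *
p=np.load("topp.npy");d=np.load("topd.npy");W=world("top",d);Z=np.where(d>0,W[...,2],0)
print("bench z",np.median(Z[280:320,150:250]))
for n,uv,r,h0,top in [("lowdie",(174,186),18,4,18),("neck",(174,186),18,28,38),("collar",(317,243),18,20,35),("blank",(184,243),12,4,10),("upper",(381,243),16,25,50),("bolster",(373,177),34,14,25),("jar",(245,179),20,50,75),("mug",(307,180),26,50,80),("dish",(240,249),26,15,30),("purpleA",(150,227),16,4,18),("purpleB",(112,245),16,4,18),("brown",(209,155),16,4,18),("black",(146,150),16,4,18)]:
    try:
        c=comp((Z>h0).astype(np.uint8)*255,uv,r)
        X=ray("top",c,top)[:,:2].astype(np.float32);(cx,cy),(a,b),t=cv2.minAreaRect(X);e=cv2.fitEllipse(X)
        m=np.zeros(Z.shape,np.uint8);cv2.fillPoly(m,[c.astype(int)],1)
        print(n,"rect",np.round([cx,cy,a,b,t],1),"ell",np.round([*e[0],*e[1]],1),"zmed/max",np.median(Z[m>0]).round(1),np.percentile(Z[m>0],95).round(1),"px",np.round(c.mean(0),1))
    except Exception as ex: print(n,ex)
crop=p[140:290,90:420];cv2.imwrite("pics/crop.png",cv2.resize(crop,None,fx=2.4,fy=2.4,interpolation=cv2.INTER_CUBIC))
E
```

```text
bench z 0.48117719470576503
lowdie rect [604.1 274.5  61.7  62.2  77.3] ell [603.9 273.5  58.8  59.7] zmed/max 20.0 40.6 px [174.5 185.7]
neck rect [603.6 274.4  32.3  29.6  88.7] ell [603.8 273.6  30.9  32.7] zmed/max 37.9 41.6 px [173.3 185.1]
collar rect [ 441.1 -107.3   58.8   58.4   88.1] ell [ 440.6 -106.6   57.4   59.2] zmed/max 32.5 38.2 px [316.7 243.2]
blank rect [450.  249.5  35.3  29.7  88.6] ell [450.4 250.9  30.7  33.7] zmed/max 10.7 14.3 px [184.  242.2]
upper rect [ 439.1 -273.1   47.8   49.4   30.5] ell [ 439.2 -273.2   52.3   55.7] zmed/max 50.5 54.0 px [380.7 242.4]
bolster rect [ 618.9 -269.4  110.5  113.2    4.5] ell [ 618.7 -269.3  127.1  130.8] zmed/max 24.7 29.2 px [373.3 176.1]
jar rect [615.8  79.   60.5  60.7  66.8] ell [615.7  79.4  58.4  60.7] zmed/max 75.4 79.4 px [245.5 178.1]
mug rect [600.9 -71.5  69.8 100.7  41.9] ell [607.8 -74.3  66.5  98.4] zmed/max 14.3 81.6 px [302.7 179.7]
dish rect [431.3  98.5  90.9  92.9  88.7] ell [432.1  98.5  92.2  92.3] zmed/max 16.3 31.4 px [240.1 248.2]
purpleA rect [492.9 341.1  59.5  56.9  89.7] ell [494.  341.3  57.5  61.4] zmed/max 20.0 40.8 px [149.6 226.8]
purpleB rect [447.5 442.7  63.5  61.   72.9] ell [447.4 443.3  59.3  62. ] zmed/max 19.9 40.0 px [111.7 245.9]
brown rect [689.2 180.   62.8  58.4  43.7] ell [688.7 178.6  57.7  60.2] zmed/max 20.4 40.7 px [208.5 154.9]
black rect [706.4 350.3  62.7  60.1  68.3] ell [706.1 350.6  59.7  63. ] zmed/max 19.9 40.2 px [146.2 150.1]
```

View pics/crop.png

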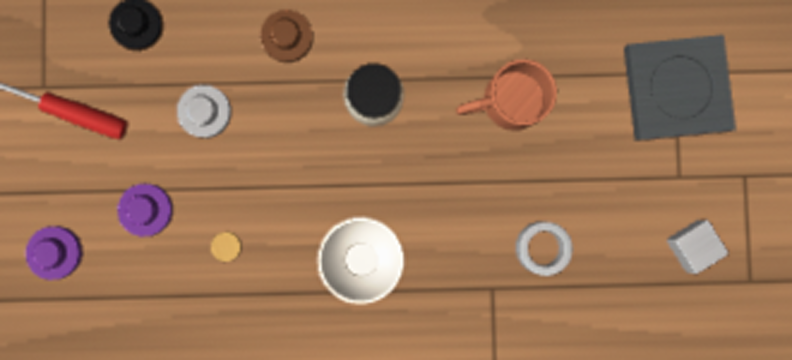

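The crop confirms the choice: the only bare-steel stepped die is at crop (203,111). The upper die's head is the turned square at (697,246), the collar is at (544,249) and the blank at (226,247). The measured sizes and heights all match the description. The joint-6 range favours a yaw of pi/2, so I turn first.

```bash
python3 -c "
from bench import bot;print(bot.tip_extent)"
```

```text
19.0
```

Call:
drive_effector --steps '[[[0, 0, 0], [0, 0, -0.183]], [[0, 0, 0], [0, 0, -0.183]], [[0, 0, 0], [0, 0, -0.183]], [[0, 0, 0], [0, 0, -0.183]], [[0, 0, 0], [0, 0, -0.183]], [[0, 0, 0], [0, 0, -0.183]], [[0, 0, 0], [0, 0, -0.184]], [[0, 0, 0], [0, 0, 0]]]' --jaw 60

```text
t: 1.1
tcp_pos: [177.9, -598.7, 249.7]
eef_rot: [-3.141, -0.001, 1.569]
ft_force: [0.5, -0.7, 0.0]
width: 60.1
gripper_force: 0.0
```

The manual's scale: shifts go in shares of 62.5 mm. Converting my numbers, 54 mm is 0.864, 26.5 mm is 0.424.

Call:
drive_effector --steps '[[[0.864, 0.424, 0], [0, 0, 0]], [[0.864, 0.424, 0], [0, 0, 0]], [[0.864, 0.424, 0], [0, 0, 0]], [[0.864, 0.424, 0], [0, 0, 0]], [[0.864, 0.424, 0], [0, 0, 0]], [[0.864, 0.424, 0], [0, 0, 0]], [[0.864, 0.424, 0], [0, 0, 0]], [[0.864, 0.424, 0], [0, 0, 0]]]'

```text
t: 2.1
tcp_pos: [390.5, -165.3, 250.4]
eef_rot: [3.141, 0.0, 1.567]
ft_force: [1.4, -1.0, -1.2]
width: 60.0
gripper_force: 0.0
```

Call:
drive_effector --steps '[[[0.864, 0.424, 0], [0, 0, 0]], [[0.864, 0.424, 0], [0, 0, 0]], [[0.864, 0.424, 0], [0, 0, 0]], [[0.864, 0.424, 0], [0, 0, 0]], [[0.864, 0.424, 0], [0, 0, 0]], [[0.864, 0.424, 0], [0, 0, 0]], [[0.864, 0.424, 0], [0, 0, 0]], [[0, 0, 0], [0, 0, 0]]]'

```text
t: 3.1
tcp_pos: [576.6, 214.3, 249.4]
eef_rot: [3.142, -0.001, 1.572]
ft_force: [-0.9, -1.0, -0.3]
width: 59.9
gripper_force: 0.0
```

Call:
drive_effector --steps '[[[0.48, 0.2176, 0], [0, 0, 0]], [[0.4688, 0.2176, 0], [0, 0, 0]], [[0, 0, 0.8], [0, 0, 0]], [[0, 0, 0.8], [0, 0, 0]], [[0, 0, 0.8], [0, 0, 0]], [[0, 0, 0.32], [0, 0, 0]], [[0, 0, 0], [0, 0, 0]], [[0, 0, 0], [0, 0, 0]]]'

```text
t: 4.1
tcp_pos: [604.5, 270.5, 82.8]
eef_rot: [3.138, -0.001, 1.57]
ft_force: [0.7, 0.9, 0.2]
width: 60.2
gripper_force: 0.0
```

```bash
python3 - <<'E'
from h import *
for n in("top","side"):
    p,d=bot.capture(n);np.save(n+"p1.npy",p);np.save(n+"d1.npy",d)
    u,v=map(int,proj(n,[604,274,40]));print(n,u,v)
    c=p[max(0,v-50):v+50,max(0,u-60):u+60];cv2.imwrite(f"pics/{n}1.png",cv2.resize(c,None,fx=4,fy=4))
a=cv2.imread("pics/top1.png");b=cv2.imread("pics/side1.png");cv2.imwrite("pics/both1.png",cv2.resize(np.hstack([a,b]),(800,333)))
s=bot.sense();print(s["tcp_pos"])
E
```

```text
top 173 185
side 209 253
[604.76624936 270.77151309  83.15408473]
```

View pics/both1.png

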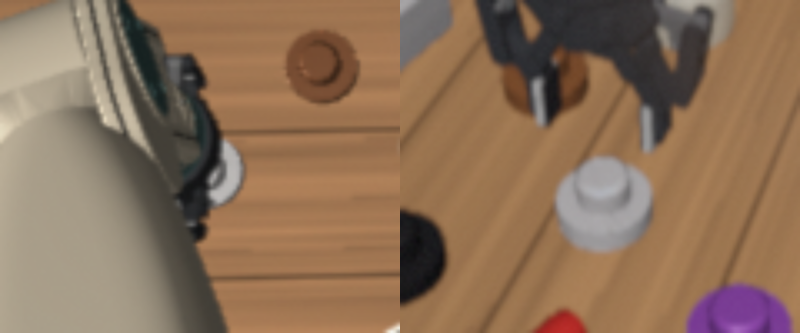

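Top crop: the arm hides most of the die. Side crop: open fingers stand over the silver die, with its neck top at about side pixel (209.6, 255). I'll cross-check that against the top measurement.

```bash
python3 - <<'E'
from h import *
print(ray("side",[[209.6,254.7]],38).round(1))
d=np.load("sided.npy");W=world("side",d)
for n,c0,h0,h1 in[("neck",(604,274),34,44),("collar",(441,-107),31,40),("blank",(450,250),7,14),("upper",(439,-273),46,55)]:
    m=(abs(W[...,0]-c0[0])<45)&(abs(W[...,1]-c0[1])<45)&(W[...,2]>h0)&(W[...,2]<h1)
    q=W[m];print(n,len(q),q.mean(0).round(1),q.min(0).round(),q.max(0).round())
E
```

```text
[[603.9 276.1  38. ]]
neck 166 [603.5 278.8  38.5] [588. 263.  34.] [622. 294.  41.]
collar 162 [ 440.7 -102.6   35.2] [ 412. -134.   31.] [471. -72.  39.]
blank 178 [449.9 255.1  11. ] [434. 237.   8.] [467. 271.  14.]
upper 119 [ 440.1 -271.5   50.6] [ 413. -302.   46.] [ 467. -245.   54.]
```

Converted, 20 mm is 0.32, 15 mm is 0.24.

Call:
drive_effector --steps '[[[0.0592, -0.0128, 0], [0, 0, 0]], [[0, 0, 0.32], [0, 0, 0]], [[0, 0, 0.24], [0, 0, 0]], [[0, 0, 0.112], [0, 0, 0]], [[0, 0, 0], [0, 0, 0]], [[0, 0, 0], [0, 0, 0]]]'

```text
t: 4.95
tcp_pos: [602.2, 274.0, 38.5]
eef_rot: [3.141, -0.0, 1.571]
ft_force: [0.3, 0.4, 0.6]
width: 59.8
gripper_force: 0.0
```

Call:
drive_effector --steps '[[[0, 0, 0], [0, 0, 0]], [[0, 0, 0], [0, 0, 0]], [[0, 0, 0], [0, 0, 0]], [[0, 0, 0], [0, 0, 0]], [[0, 0, 0], [0, 0, 0]], [[0, 0, 0], [0, 0, 0]]]' --jaw 25 --grip_force 60

```text
t: 5.7
tcp_pos: [603.1, 274.1, 39.6]
eef_rot: [3.139, -0.0, 1.571]
ft_force: [0.4, -1.1, 5.1]
width: 31.1
gripper_force: 59.6
```

Call:
drive_effector --steps '[[[0, 0, -0.32], [0, 0, 0]], [[0, 0, -0.64], [0, 0, 0]], [[0, 0, -0.8], [0, 0, 0]], [[0, 0, -0.8], [0, 0, 0]], [[0, 0, 0], [0, 0, 0]], [[0, 0, 0], [0, 0, 0]]]'

```text
t: 6.45
tcp_pos: [600.4, 273.4, 196.7]
eef_rot: [-3.138, 0.001, 1.571]
ft_force: [0.0, -1.0, -5.5]
width: 31.1
gripper_force: 60.6
```

```bash
python3 - <<'E'
from h import *
p,d=bot.capture("side");s=bot.sense();print(s["tcp_pos"],s["width"],s["ft_force"])
u,v=map(int,proj("side",s["tcp_pos"]));print(u,v)
c=p[v-60:v+60,u-60:u+60];cv2.imwrite("pics/held1.png",cv2.resize(c,None,fx=4,fy=4))
E
```

```text
[599.72594231 273.18216286 195.48624441] 31.015585821784732 [-0.3099252   0.22291989 -6.30239055]
207 193
```

View pics/held1.png

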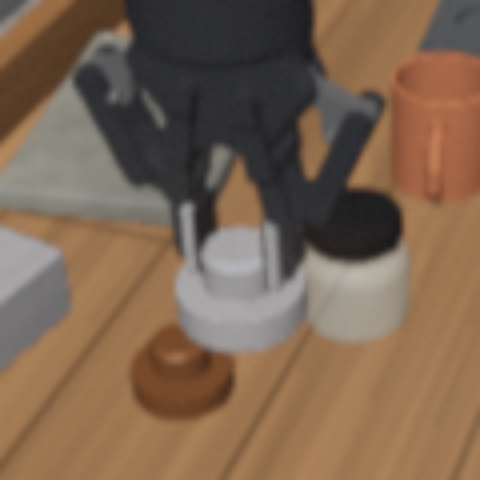

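Held upright by the neck, with the pads just above the flange (neck top at about side pixel (206,194)). Carry it over to the bolster.

```bash
python3 -c "
from h import *
print(ray('side',[[206,194.3]],194).round(1))"
```

```text
[[601.5 275.2 194. ]]
```

Call:
drive_effector --steps '[[[-0.48, 0.016, 0], [0, 0, 0]], [[-0.96, 0.032, 0], [0, 0, 0]], [[-0.96, 0.032, 0], [0, 0, 0]], [[-0.96, 0.032, 0], [0, 0, 0]], [[-0.96, 0.032, 0], [0, 0, 0]], [[-0.96, 0.032, 0], [0, 0, 0]], [[-0.96, 0.032, 0], [0, 0, 0]], [[-0.96, 0.032, 0], [0, 0, 0]]]'

```text
t: 7.5
tcp_pos: [614.7, -177.2, 194.9]
eef_rot: [-3.136, -0.003, 1.571]
ft_force: [1.4, 0.3, -4.9]
width: 31.0
gripper_force: 60.6
```

Call:
drive_effector --steps '[[[-0.8, 0.032, 0], [0, 0, 0]], [[-0.48, 0.016, 0], [0, 0, 0]], [[-0.16, 0, 0], [0, 0, 0]], [[0, 0, 0.32], [0, 0, 0]], [[0, 0, 0.32], [0, 0, 0]], [[0, 0, 0], [0, 0, 0]], [[0, 0, 0], [0, 0, 0]]]'

```text
t: 8.38
tcp_pos: [619.8, -265.4, 158.0]
eef_rot: [-3.141, -0.0, 1.572]
ft_force: [0.2, -0.3, -4.5]
width: 31.0
gripper_force: 60.6
```

```bash
python3 - <<'E'
from h import *
p,d=bot.capture("side");q,e=bot.capture("top");s=bot.sense();print(s["tcp_pos"],s["width"])
u,v=map(int,proj("side",[619,-269,60]));print(u,v)
c=p[v-60:v+60,u-80:u+80];U,V=map(int,proj("top",[619,-269,60]));print(U,V);t=q[V-60:V+60,U-80:U+80]
cv2.imwrite("pics/bol1.png",np.hstack([cv2.resize(c,(400,300),interpolation=2),cv2.resize(t,(400,300),interpolation=2)]))
E
```

```text
[ 620.62874448 -266.05877476  159.34899971] 31.08071133636988
272 128
377 174
```

View pics/bol1.png

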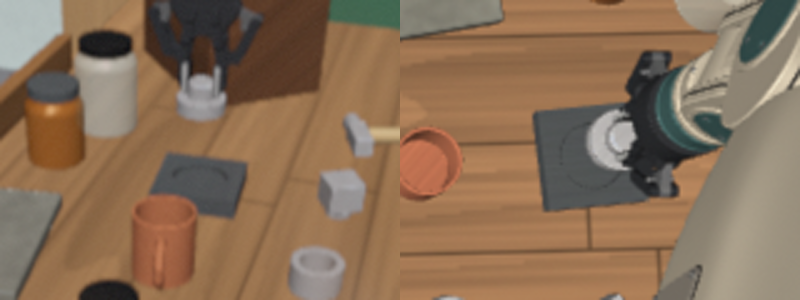

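Left (side): the die hangs level over the bolster. Right (top): its flange is visible near top pixel (382,172), just right of and above the pocket ring. I'll refine the bolster centre from both views by colour.

```bash
python3 - <<'E'
from h import *
for n,r in(("top",33),("side",30)):
    p=np.load(n+"p.npy");u,v=map(int,proj(n,[619,-269,25]))
    hsv=cv2.cvtColor(p,cv2.COLOR_BGR2HSV);m=((hsv[...,1]<90)&(hsv[...,2]<110)).astype(np.uint8)*255
    c=comp(m,(u,v),r);k=cv2.approxPolyDP(cv2.convexHull(c.astype(np.float32)),4,True)[:,0]
    X=ray(n,c,25)[:,:2].astype(np.float32);print(n,k.tolist(),cv2.minAreaRect(X),ray(n,k,25)[:,:2].round(1).tolist())
# held die now: bright mask in top
q,e=bot.capture("top");s=bot.sense();hsv=cv2.cvtColor(q,cv2.COLOR_BGR2HSV);m=((hsv[...,1]<40)&(hsv[...,2]>130)).astype(np.uint8)*255
z=s["tcp_pos"][2]-39.6+18;u,v=map(int,proj("top",[*s["tcp_pos"][:2],z]))
c=comp(m,(u-6,v),20);X=ray("top",c,z)
# circle fit using left arc points only
from scipy.optimize import least_squares
L=X[X[:,1]>s["tcp_pos"][1]+5]
r=least_squares(lambda a:np.hypot(L[:,0]-a[0],L[:,1]-a[1])-30,s["tcp_pos"][:2],loss="soft_l1")
print("tcp",s["tcp_pos"].round(1),"die",r.x.round(1),np.abs(r.fun).mean().round(2),len(L))
E
```

```text
top [[391.0, 155.0], [395.0, 193.0], [355.0, 198.0], [350.0, 160.0]] ((618.4127807617188, -267.5245361328125), (110.01628875732422, 115.98411560058594), 4.489692211151123) [[675.6, -320.7], [570.8, -326.4], [559.7, -216.6], [664.2, -207.4]]
side [[258.0, 130.0], [289.0, 133.0], [285.0, 154.0], [252.0, 145.0]] ((616.105224609375, -248.4031982421875), (111.8281478881836, 144.7917022705078), 4.850858211517334) [[677.0, -307.1], [573.9, -320.5], [554.9, -185.4], [665.4, -204.8]]
tcp [ 620.7 -266.2  159.5] die [ 620.3 -263.5] 2.23 37
```

Call:
drive_effector --steps '[[[-0.1008, -0.0304, 0], [0, 0, 0]], [[0, 0, 0.48], [0, 0, 0]], [[0, 0, 0.48], [0, 0, 0]], [[0, 0, 0.32], [0, 0, 0]], [[0, 0, 0.128], [0, 0, 0]], [[0, 0, 0], [0, 0, 0]], [[0, 0, 0], [0, 0, 0]]]'

```text
t: 9.4
tcp_pos: [619.1, -273.0, 71.7]
eef_rot: [3.139, 0.001, 1.571]
ft_force: [0.1, 0.1, -4.9]
width: 31.6
gripper_force: 60.6
```

```bash
python3 - <<'E'
from h import *
s=bot.sense();print(s["tcp_pos"],s["ft_force"])
d=np.load("topd.npy");W=world("top",d);m=(abs(W[...,0]-618.6)<42)&(abs(W[...,1]+270)<42)
r=np.hypot(W[...,0]-618.6,W[...,1]+270.5)
print(np.median(W[...,2][m&(r<25)]),np.median(W[...,2][m&(r>40)]))
mk=(m&(W[...,2]<20.5)).astype(np.uint8)*255;mk=cv2.medianBlur(mk,5)
u,v=map(int,proj("top",[618.6,-270.5,20]));c=comp(mk,(u,v),18);print(cv2.fitEllipse(ray("top",c,20)[:,:2].astype(np.float32)))
E
```

```text
[ 619.10600598 -273.02607944   71.74773265] [ 0.0660627   0.14012793 -4.88377557]
18.147297779152723 26.025337212372506
((619.4602661132812, -271.1943054199219), (64.10199737548828, 66.1288070678711), 153.7246856689453)
```

Call:
drive_effector --steps '[[[0, 0, 0.096], [0, 0, 0]], [[0, 0, 0.064], [0, 0, 0]], [[0, 0, 0.048], [0, 0, 0]], [[0, 0, 0.024], [0, 0, 0]], [[0, 0, 0], [0, 0, 0]]]'

```text
t: 10.02
tcp_pos: [617.8, -272.3, 56.7]
eef_rot: [-3.141, -0.0, 1.571]
ft_force: [-3.6, 1.1, 2.6]
width: 31.6
gripper_force: 61.4
```

Call:
drive_effector --steps '[[[0, 0, 0], [0, 0, 0]]]'

```text
t: 10.15
tcp_pos: [617.8, -272.3, 56.7]
eef_rot: [-3.141, -0.0, 1.571]
ft_force: [-5.7, 2.7, 5.5]
width: 31.2
gripper_force: 61.7
```

Converted, -50 mm is -0.8, -40 mm is -0.64.

Call:
drive_effector --steps '[[[0, 0, 0], [0, 0, 0]], [[0, 0, 0], [0, 0, 0]], [[0, 0, 0], [0, 0, 0]], [[0, 0, 0], [0, 0, 0]], [[0, 0, -0.32], [0, 0, 0]], [[0, 0, -0.64], [0, 0, 0]], [[0, 0, -0.8], [0, 0, 0]], [[0.64, -0.64, 0], [0, 0, 0]]]' --jaw 60

```text
t: 11.15
tcp_pos: [585.0, -237.0, 174.2]
eef_rot: [3.125, 0.009, 1.569]
ft_force: [-0.0, 1.4, 0.3]
width: 60.1
gripper_force: 0.0
```

Call:
drive_effector --steps '[[[0.64, -0.72, 0], [0, 0, 0]], [[0.72, -0.64, 0], [0, 0, 0]], [[0.64, -0.72, 0], [0, 0, 0]], [[0, 0, 0], [0, 0, 0]], [[0, 0, 0], [0, 0, 0]]]'

```text
t: 11.78
tcp_pos: [449.1, -107.8, 167.4]
eef_rot: [3.138, 0.002, 1.571]
ft_force: [0.5, -1.0, 0.9]
width: 60.2
gripper_force: 0.0
```

```bash
cat > meas.py <<'E'
from h import *
import sys
# stack top measurement: python3 meas.py zmin ztop R
zmin,zt,R=map(float,sys.argv[1:4]);tag=sys.argv[4]
p,d=bot.capture("top");W=world("top",d);Z=W[...,2]
u,v=map(int,proj("top",[618.6,-271,zt]))
c=comp(((Z>zmin)&(d>0)).astype(np.uint8)*255,(u,v),22);X=ray("top",c,zt)[:,:2].astype(np.float32)
e=cv2.fitEllipse(X);m=np.zeros(Z.shape,np.uint8);cv2.fillPoly(m,[c.astype(int)],1)
print("ell",np.round([*e[0],*e[1]],1),"rect",np.round(cv2.minAreaRect(X)[0],1),"z50/95",np.percentile(Z[m>0],[50,95]).round(1))
q,_=bot.capture("side");U,V=map(int,proj("side",[619,-271,40]))
cv2.imwrite(f"pics/{tag}.png",np.hstack([cv2.resize(p[v-30:v+30,u-40:u+40],(400,300),interpolation=2),cv2.resize(q[V-30:V+30,U-40:U+40],(400,300),interpolation=2)]))
s=bot.sense();print(s["t"],s["tcp_pos"].round(1))
E
python3 meas.py 33 43 60 s1; python3 meas.py 46 55 34 s1
```

```text
ell [ 617.9 -269.5   56.5   57.6] rect [ 618.2 -269.2] z50/95 [38.1 57.7]
11.875 [ 450.  -108.5  167.2]
ell [ 618.  -270.    31.3   34.3] rect [ 617.7 -270.3] z50/95 [55.8 58.9]
11.975 [ 449.6 -108.5  166.6]
```

View pics/s1.png

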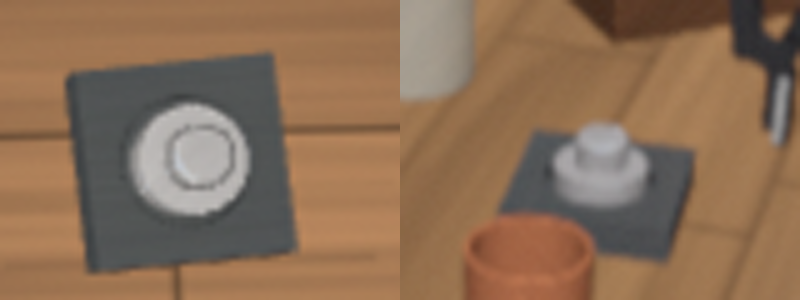

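The die sits centred in the pocket in both views (top crop (203,157); side: level, flange inside the ring), with its neck top at about (618,-270), z 55. Next is the collar.

Call:
drive_effector --steps '[[[0.0192, -0.1392, 0], [0, 0, 0]], [[0, 0, 0.64], [0, 0, 0]], [[0, 0, 0.64], [0, 0, 0]], [[0, 0, 0.48], [0, 0, 0]], [[0, 0, 0], [0, 0, 0]], [[0, 0, 0], [0, 0, 0]]]' --jaw 82

```text
t: 12.72
tcp_pos: [440.0, -106.6, 56.7]
eef_rot: [3.141, 0.0, 1.571]
ft_force: [0.7, 0.3, 0.6]
width: 82.0
gripper_force: 0.0
```

Call:
drive_effector --steps '[[[0, 0, 0], [0, 0, 0]]]'

```text
t: 12.85
tcp_pos: [440.7, -106.9, 57.3]
eef_rot: [3.139, 0.001, 1.571]
ft_force: [-0.3, 0.3, -0.1]
width: 82.1
gripper_force: 0.0
```

Converted, 20 mm is 0.32, 15 mm is 0.24.

Call:
drive_effector --steps '[[[0, 0, 0.32], [0, 0, 0]], [[0, 0, 0.24], [0, 0, 0]], [[0, 0, 0], [0, 0, 0]]]'

```text
t: 13.22
tcp_pos: [438.4, -105.9, 20.2]
eef_rot: [-3.14, -0.001, 1.571]
ft_force: [-0.7, -0.5, 0.3]
width: 81.8
gripper_force: 0.0
```

Call:
drive_effector --steps '[[[0, 0, 0], [0, 0, 0]], [[0, 0, 0], [0, 0, 0]], [[0, 0, 0], [0, 0, 0]], [[0, 0, 0], [0, 0, 0]], [[0, 0, 0], [0, 0, 0]]]' --jaw 50 --grip_force 50

```text
t: 13.85
tcp_pos: [439.6, -106.4, 21.8]
eef_rot: [3.141, 0.0, 1.571]
ft_force: [-2.7, 1.6, 6.4]
width: 59.7
gripper_force: 53.5
```

Call:
drive_effector --steps '[[[0, 0, -0.32], [0, 0, 0]], [[0, 0, -0.72], [0, 0, 0]], [[0, 0, -0.8], [0, 0, 0]], [[0, 0, 0], [0, 0, 0]], [[0, 0, 0], [0, 0, 0]]]'

```text
t: 14.48
tcp_pos: [438.2, -105.8, 134.9]
eef_rot: [-3.14, -0.001, 1.571]
ft_force: [-0.0, -1.2, -4.9]
width: 59.0
gripper_force: 56.0
```

Converted, -5 mm is -0.08, 5 mm is 0.08.

Call:
drive_effector --steps '[[[-0.48, 0.512, 0], [0, 0, 0]], [[-0.64, 0.72, 0], [0, 0, 0]], [[-0.64, 0.72, 0], [0, 0, 0]], [[-0.512, 0.56, 0], [0, 0, 0]], [[-0.24, 0.24, 0], [0, 0, 0]], [[-0.08, 0.08, 0], [0, 0, 0]], [[0, 0, 0], [0, 0, 0]], [[0, 0, 0], [0, 0, 0]]]'

```text
t: 15.48
tcp_pos: [614.8, -266.9, 134.8]
eef_rot: [-3.139, -0.002, 1.571]
ft_force: [0.6, -0.0, -4.3]
width: 59.5
gripper_force: 56.1
```

```bash
cat > held.py <<'E'
from h import *
import sys
tag=sys.argv[1]
p,d=bot.capture("top");q,_=bot.capture("side");s=bot.sense();t=s["tcp_pos"];print(s["t"],t.round(1),s["width"])
u,v=map(int,proj("top",t));U,V=map(int,proj("side",t))
print("crop origins",u-50,v-40,U-40,V-30)
cv2.imwrite(f"pics/{tag}.png",np.hstack([cv2.resize(p[v-40:v+35,u-50:u+50],(400,300),interpolation=2),cv2.resize(q[V-30:V+45,U-50:U+50],(400,300),interpolation=2)]))
np.save("hp.npy",p);np.save("hq.npy",q)
E
python3 held.py c1
```

```text
15.575 [ 615.4 -267.2  135.6] 59.14060412141373
crop origins 335 131 234 76
```

View pics/c1.png

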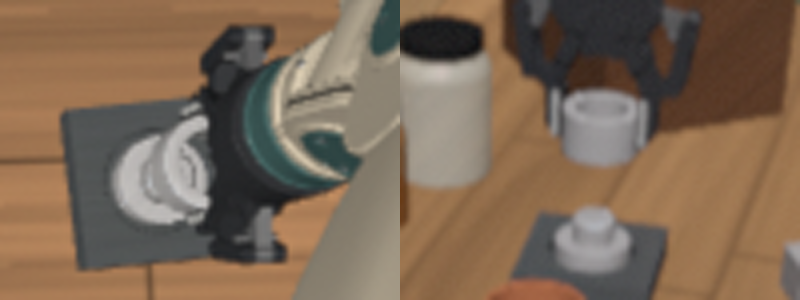

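```bash
python3 - <<'E'
from h import *
print("side collar",ray("side",[[273.75,102.5]],148.8),"neck",ray("side",[[273.2,130]],55))
print("top collar left edge",ray("top",[[375,172]],148.8), "neck left",ray("top",[[335+147/4,131+175/4]],54))
# collar bore/outer by mask in side
p=np.load("hq.npy");cv2.imwrite("pics/x.png",p)
hsv=cv2.cvtColor(p,cv2.COLOR_BGR2HSV);m=((hsv[...,1]<45)&(hsv[...,2]>100)).astype(np.uint8)*255
for uv,r in(((274,107),12),((273,135),13)):
    c=comp(m,uv,r+6);print(uv,c.min(0),c.max(0),c.mean(0))
E
```

```text
side collar [[ 616.6908467  -262.43084385  148.8       ]] neck [[ 615.12405746 -267.21080822   55.        ]]
top collar left edge [[ 613.9300734  -236.51329607  148.8       ]] neck left [[ 618.74412199 -256.57630861   54.        ]]
(274, 107) [261.  98.] [285. 116.] [272.47887324 106.38028169]
(273, 135) [262. 128.] [281. 144.] [271.64705882 136.45098039]
```

Converted, -3.3 mm is -0.0528, 2.4 mm is 0.0384.

Call:
drive_effector --steps '[[[-0.0528, 0.0384, 0], [0, 0, 0]], [[0, 0, 0.32], [0, 0, 0]], [[0, 0, 0.288], [0, 0, 0]], [[0, 0, 0.16], [0, 0, 0]], [[0, 0, 0], [0, 0, 0]], [[0, 0, 0], [0, 0, 0]]]'

```text
t: 16.32
tcp_pos: [619.0, -271.7, 88.0]
eef_rot: [3.141, 0.0, 1.571]
ft_force: [0.1, -2.2, -4.8]
width: 58.8
gripper_force: 56.1
```

```bash
python3 held.py c2
```

```text
16.425 [ 619.4 -271.9   88.7] 59.37568975551531
crop origins 331 132 232 89
```

View pics/c2.png

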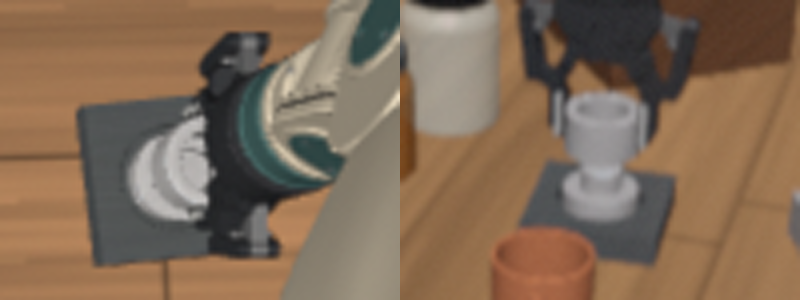

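The side view shows the collar right above the neck and in line with the flange (columns 600 and 601). I'll nudge it slightly and descend with the force checked.

Converted, 6 mm is 0.096, 4 mm is 0.064.

Call:
drive_effector --steps '[[[0.016, -0.0192, 0], [0, 0, 0]], [[0, 0, 0.096], [0, 0, 0]], [[0, 0, 0.064], [0, 0, 0]], [[0, 0, 0.048], [0, 0, 0]], [[0, 0, 0], [0, 0, 0]], [[0, 0, 0], [0, 0, 0]]]'

```text
t: 17.18
tcp_pos: [617.5, -270.6, 74.8]
eef_rot: [3.142, 0.0, 1.571]
ft_force: [0.4, -0.4, -4.6]
width: 59.1
gripper_force: 56.1
```

Call:
drive_effector --steps '[[[0, 0, 0.032], [0, 0, 0]], [[0, 0, 0.032], [0, 0, 0]], [[0, 0, 0.032], [0, 0, 0]], [[0, 0, 0], [0, 0, 0]]]'

```text
t: 17.68
tcp_pos: [617.3, -270.4, 68.5]
eef_rot: [-3.141, -0.0, 1.571]
ft_force: [-0.0, 0.1, -4.4]
width: 59.1
gripper_force: 56.1
```

Already 8 mm below the neck's top with no contact force, so I carry on.

Call:
drive_effector --steps '[[[0, 0, 0.064], [0, 0, 0]], [[0, 0, 0.064], [0, 0, 0]], [[0, 0, 0.04], [0, 0, 0]], [[0, 0, 0.016], [0, 0, 0]], [[0, 0, 0], [0, 0, 0]]]'

```text
t: 18.3
tcp_pos: [617.5, -270.5, 57.2]
eef_rot: [-3.142, -0.0, 1.571]
ft_force: [-0.4, 0.0, -3.9]
width: 59.4
gripper_force: 56.2
```

Call:
drive_effector --steps '[[[0, 0, 0], [0, 0, 0]], [[0, 0, 0], [0, 0, 0]]]'

```text
t: 18.55
tcp_pos: [617.6, -270.6, 57.5]
eef_rot: [3.141, 0.0, 1.571]
ft_force: [0.0, 0.9, -4.3]
width: 59.0
gripper_force: 56.2
```

Converted, 0.8 mm is 0.0128, 0.5 mm is 0.008.

Call:
drive_effector --steps '[[[0, 0, 0.0128], [0, 0, 0]], [[0, 0, 0.008], [0, 0, 0]], [[0, 0, 0], [0, 0, 0]]]'

```text
t: 18.92
tcp_pos: [617.7, -270.6, 56.9]
eef_rot: [3.141, 0.0, 1.571]
ft_force: [-1.9, 0.1, 2.7]
width: 59.3
gripper_force: 56.6
```

Call:
drive_effector --steps '[[[0, 0, 0], [0, 0, 0]], [[0, 0, 0], [0, 0, 0]], [[0, 0, 0], [0, 0, 0]], [[0, 0, 0], [0, 0, 0]], [[0, 0, -0.32], [0, 0, 0]], [[0, 0, -0.72], [0, 0, 0]], [[0, 0, -0.8], [0, 0, 0]], [[0, 0, -0.16], [0, 0, 0]]]' --jaw 82

```text
t: 19.92
tcp_pos: [620.6, -272.2, 187.9]
eef_rot: [3.132, 0.005, 1.571]
ft_force: [-0.2, 0.2, -0.4]
width: 81.8
gripper_force: 0.0
```

Call:
drive_effector --steps '[[[0.64, -0.48, 0], [0, 0, 0]], [[0.8, -0.56, 0], [0, 0, 0]], [[0.8, -0.56, 0], [0, 0, 0]], [[0.8, -0.4, 0], [0, 0, 0]], [[0.8, -0.24, 0], [0, 0, 0]], [[0.96, 0, 0], [0, 0, 0]], [[0.96, 0, 0], [0, 0, 0]], [[0.96, 0, 0], [0, 0, 0]]]' --jaw 60

```text
t: 20.92
tcp_pos: [477.1, 151.3, 181.6]
eef_rot: [3.141, -0.0, 1.571]
ft_force: [0.4, 0.1, 0.9]
width: 60.2
gripper_force: 0.0
```

```bash
python3 meas.py 60 70 60 s2
```

```text
ell [ 618.  -270.2   57.8   60.1] rect [ 618.2 -270.2] z50/95 [68.  73.8]
21.025 [476.9 154.3 181.5]
```

View pics/s2.png

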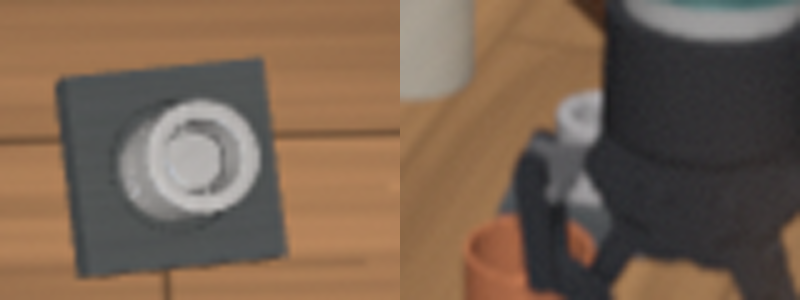

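The collar is seated over the neck: top crop ring centre (205,157), neck visible inside, rim at z 70 and centre (618.0,-270.2). Next is the blank.

Call:
drive_effector --steps '[[[0.72, -0.208, 0], [0, 0, 0]], [[0.64, -0.16, 0], [0, 0, 0]], [[0.176, -0.048, 0], [0, 0, 0]], [[0, 0, 0.72], [0, 0, 0]], [[0, 0, 0.72], [0, 0, 0]], [[0, 0, 0.48], [0, 0, 0]], [[0, 0, 0], [0, 0, 0]], [[0, 0, 0], [0, 0, 0]]]'

```text
t: 22.02
tcp_pos: [452.6, 245.2, 62.2]
eef_rot: [3.14, -0.0, 1.57]
ft_force: [0.2, 0.2, 0.1]
width: 60.4
gripper_force: 0.0
```

Call:
drive_effector --steps '[[[0, 0, 0], [0, 0, 0]]]'

```text
t: 22.15
tcp_pos: [453.2, 245.8, 62.9]
eef_rot: [3.138, -0.001, 1.57]
ft_force: [-0.7, -0.2, 1.0]
width: 59.8
gripper_force: 0.0
```

Converted, 20 mm is 0.32, 14 mm is 0.224.

Call:
drive_effector --steps '[[[0.08, -0.0432, 0], [0, 0, 0]], [[0, 0, 0.32], [0, 0, 0]], [[0, 0, 0.224], [0, 0, 0]], [[0, 0, 0.064], [0, 0, 0]], [[0, 0, 0], [0, 0, 0]], [[0, 0, 0], [0, 0, 0]]]' --jaw 50

```text
t: 22.9
tcp_pos: [449.3, 250.7, 23.5]
eef_rot: [3.141, -0.0, 1.571]
ft_force: [-0.3, -0.4, 0.2]
width: 50.3
gripper_force: 0.0
```

Call:
drive_effector --steps '[[[0, 0, 0], [0, 0, 0]], [[0, 0, 0], [0, 0, 0]]]'

```text
t: 23.15
tcp_pos: [449.1, 250.6, 23.3]
eef_rot: [3.141, -0.0, 1.571]
ft_force: [-0.2, -0.4, -0.7]
width: 50.2
gripper_force: 0.0
```

Call:
drive_effector --steps '[[[0, 0, 0], [0, 0, 0]], [[0, 0, 0], [0, 0, 0]], [[0, 0, 0], [0, 0, 0]], [[0, 0, 0], [0, 0, 0]], [[0, 0, 0], [0, 0, 0]]]' --jaw 25 --grip_force 30

```text
t: 23.78
tcp_pos: [449.0, 250.5, 23.5]
eef_rot: [3.141, -0.0, 1.571]
ft_force: [-2.1, -0.1, 5.9]
width: 31.6
gripper_force: 29.6
```

Call:
drive_effector --steps '[[[0, 0, -0.24], [0, 0, 0]], [[0, 0, -0.64], [0, 0, 0]], [[0, 0, -0.8], [0, 0, 0]], [[0, 0, -0.8], [0, 0, 0]], [[0, 0, 0], [0, 0, 0]], [[0, 0, 0], [0, 0, 0]]]'

```text
t: 24.52
tcp_pos: [448.4, 250.3, 178.0]
eef_rot: [-3.141, -0.0, 1.571]
ft_force: [-0.3, -0.4, -0.9]
width: 31.0
gripper_force: 30.0
```

```bash
python3 held.py b1
```

```text
24.625 [447.3 249.9 176.3] 31.32249594625918
crop origins 123 206 252 180
```

View pics/b1.png

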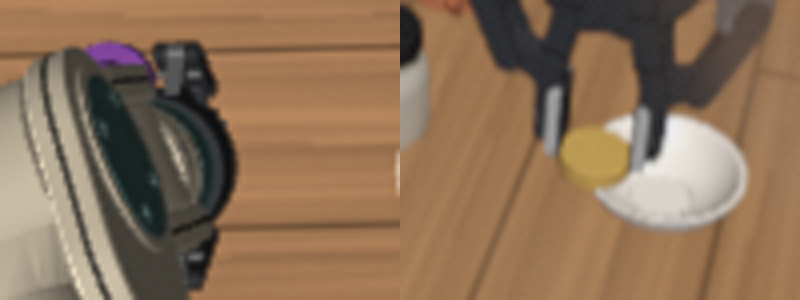

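The blank hangs at the fingertips, apparently flat and protruding below them (side pixel about (291,217)). I'll check its position, aspect ratio and tilt from colour.

```bash
python3 - <<'E'
from h import *
p=np.load("hq.npy");hsv=cv2.cvtColor(p,cv2.COLOR_BGR2HSV)
m=cv2.inRange(hsv,(18,110,120),(32,255,255));c=comp(m,(291,218),14)
print(c.min(0),c.max(0),c.mean(0))
mm=m[205:232,276:306];print("\n".join("".join("%4d"%x for x in r) for r in np.where(mm>0,hsv[205:232,276:306,2],0)))
for z in(160,163,166):print(z,ray("side",[[290.75,217.5]],z))
for X in([447.3,249.9+17,163],[447.3,249.9-17,163],[447.3,249.9+17,153],[447.3,249.9-17,153]):print(np.round(proj("side",X),1))
E
```

```text
[282. 211.] [298. 227.] [289.57446809 218.85106383]
   0   0   0   0   0   0   0   0   0   0   0   0   0   0   0   0   0   0   0   0   0   0   0   0   0   0   0   0   0   0
   0   0   0   0   0   0   0   0   0   0   0   0   0   0   0   0   0   0   0   0   0   0   0   0   0   0   0   0   0   0
   0   0   0   0   0   0   0   0   0   0   0   0   0   0   0   0   0   0   0   0   0   0   0   0   0   0   0   0   0   0
   0   0   0   0   0   0   0   0   0   0   0   0   0   0   0   0   0   0   0   0   0   0   0   0   0   0   0   0   0   0
   0   0   0   0   0   0   0   0   0   0   0   0   0   0   0   0   0   0   0   0   0   0   0   0   0   0   0   0   0   0
   0   0   0   0   0   0   0   0   0   0   0   0   0   0   0   0   0   0   0   0   0   0   0   0   0   0   0   0   0   0
   0   0   0   0   0   0   0   0   0   0   0   0   0 166 166 165   0   0   0   0   0   0   0   0   0   0   0   0   0   0
   0   0   0   0   0   0   0   0 133 164 173 175 179 180 180 179 182   0   0   0   0   0   0   0   0   0   0   0   0   0
   0   0   0   0   0   0   0   0 164 181 186 185 186 186 186 186 186 189   0   0
[... 1715 characters left out ...]
  0   0   0   0   0
   0   0   0   0   0   0   0   0   0   0   0   0   0   0   0   0   0   0   0   0   0   0   0   0   0   0   0   0   0   0
   0   0   0   0   0   0   0   0   0   0   0   0   0   0   0   0   0   0   0   0   0   0   0   0   0   0   0   0   0   0
   0   0   0   0   0   0   0   0   0   0   0   0   0   0   0   0   0   0   0   0   0   0   0   0   0   0   0   0   0   0
   0   0   0   0   0   0   0   0   0   0   0   0   0   0   0   0   0   0   0   0   0   0   0   0   0   0   0   0   0   0
160 [[448.68506025 250.02727832 160.        ]]
163 [[448.13174167 253.48591492 163.        ]]
166 [[447.57842308 256.94455153 166.        ]]
[289.5 222.3]
[293.7 210.6]
[289.1 226.5]
[293.2 214.8]
```

It's flat: the edge rows (211, 222, 227) match the predicted 210.6, 222.3 and 226.5. Carry it to the collar.

Converted, -55 mm is -0.88, -30 mm is -0.48.

Call:
drive_effector --steps '[[[-0.48, 0.16, 0], [0, 0, 0]], [[-0.88, 0.288, 0], [0, 0, 0]], [[-0.88, 0.288, 0], [0, 0, 0]], [[-0.88, 0.288, 0], [0, 0, 0]], [[-0.88, 0.288, 0], [0, 0, 0]], [[-0.88, 0.288, 0], [0, 0, 0]], [[-0.88, 0.288, 0], [0, 0, 0]], [[-0.88, 0.288, 0], [0, 0, 0]]]'

```text
t: 25.62
tcp_pos: [583.9, -165.9, 175.7]
eef_rot: [-3.138, -0.002, 1.571]
ft_force: [1.0, -0.3, -1.0]
width: 31.6
gripper_force: 30.0
```

Call:
drive_effector --steps '[[[-0.8, 0.256, 0], [0, 0, 0]], [[-0.48, 0.16, 0], [0, 0, 0]], [[-0.24, 0.08, 0], [0, 0, 0]], [[0, 0, 0], [0, 0, 0]], [[0, 0, 0], [0, 0, 0]]]'

```text
t: 26.25
tcp_pos: [615.0, -257.9, 177.4]
eef_rot: [-3.14, -0.001, 1.572]
ft_force: [-0.4, 0.5, -1.0]
width: 31.2
gripper_force: 30.0
```

The manual's scale: shifts go in shares of 62.5 mm. Converting my numbers, 30 mm is 0.48, 14 mm is 0.224.

Call:
drive_effector --steps '[[[-0.2, 0.04, 0], [0, 0, 0]], [[0, 0, 0.48], [0, 0, 0]], [[0, 0, 0.48], [0, 0, 0]], [[0, 0, 0.224], [0, 0, 0]], [[0, 0, 0.064], [0, 0, 0]], [[0, 0, 0], [0, 0, 0]], [[0, 0, 0], [0, 0, 0]], [[0, 0, 0], [0, 0, 0]]]'

```text
t: 27.25
tcp_pos: [619.0, -272.4, 101.2]
eef_rot: [3.14, 0.001, 1.571]
ft_force: [-0.3, 0.3, -0.7]
width: 31.2
gripper_force: 30.0
```

```bash
python3 held.py b2
python3 - <<'E'
from h import *
s=bot.sense();t=s["tcp_pos"]
p=np.load("hq.npy");hsv=cv2.cvtColor(p,cv2.COLOR_BGR2HSV)
m=cv2.inRange(hsv,(18,110,100),(32,255,255));u,v=proj("side",[t[0],t[1],t[2]-13.5])
c=comp(m,(int(u),int(v)),16);print(c.min(0),c.max(0))
# image outlines: blank expected/at tcp ; collar expected at 617.8,-270.4
z=t[2]-23.5
for nm,xy in(("tcp",t[:2]),("die",(617.8,-270.4))):
    print(nm,[np.round(proj("side",X),1).tolist() for X in([xy[0],xy[1]+17,z],[xy[0],xy[1]-17,z+10],[xy[0]+30,xy[1],70],[xy[0]-30,xy[1],70],[xy[0],xy[1]+30,70])])
E
```

```text
27.35 [ 618.7 -272.2  100.7] 31.426002003142536
crop origins 333 132 233 85
[267. 118.] [276. 124.]
tcp [[271.4, 125.1], [274.4, 117.6], [263.6, 123.4], [282.0, 126.3], [270.2, 129.0]]
die [[271.6, 125.4], [274.5, 117.9], [263.7, 123.7], [282.1, 126.6], [270.3, 129.3]]
```

View pics/b2.png

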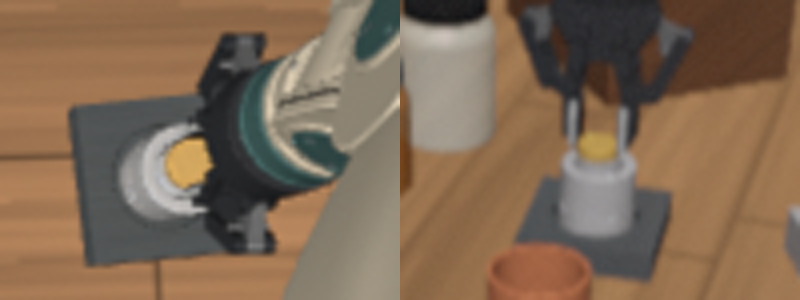

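The blank hovers over the bore, centred in both views. Lower it until it has entered about 3 mm, then let go.

Call:
drive_effector --steps '[[[0.0272, -0.016, 0], [0, 0, 0]], [[0, 0, 0.064], [0, 0, 0]], [[0, 0, 0.048], [0, 0, 0]], [[0, 0, 0.032], [0, 0, 0]], [[0, 0, 0], [0, 0, 0]], [[0, 0, 0], [0, 0, 0]], [[0, 0, 0], [0, 0, 0]]]'

```text
t: 28.22
tcp_pos: [617.4, -270.4, 91.2]
eef_rot: [3.141, 0.0, 1.571]
ft_force: [0.1, -0.0, -1.1]
width: 31.1
gripper_force: 30.0
```

Call:
drive_effector --steps '[[[0, 0, 0], [0, 0, 0]]]'

```text
t: 28.35
tcp_pos: [617.4, -270.4, 91.1]
eef_rot: [3.141, 0.0, 1.571]
ft_force: [-0.4, 0.0, -1.2]
width: 31.3
gripper_force: 30.0
```

Converted, 1.3 mm is 0.0208.

Call:
drive_effector --steps '[[[0, 0, 0.0208], [0, 0, 0]], [[0, 0, 0], [0, 0, 0]], [[0, 0, 0], [0, 0, 0]]]'

```text
t: 28.72
tcp_pos: [617.3, -270.3, 89.7]
eef_rot: [-3.142, -0.0, 1.571]
ft_force: [-0.4, 1.0, -0.6]
width: 31.0
gripper_force: 30.0
```

Call:
drive_effector --steps '[[[0, 0, 0], [0, 0, 0]], [[0, 0, 0], [0, 0, 0]], [[0, 0, 0], [0, 0, 0]], [[0, 0, -0.32], [0, 0, 0]], [[0, 0, -0.72], [0, 0, 0]], [[0, 0, -0.72], [0, 0, 0]], [[0, -0.48, 0], [0, 0, 0]], [[0, -0.8, 0], [0, 0, 0]]]' --jaw 50

```text
t: 29.72
tcp_pos: [538.7, -271.3, 202.8]
eef_rot: [3.137, 0.003, 1.572]
ft_force: [-0.9, -0.2, 0.2]
width: 49.6
gripper_force: 0.0
```

Call:
drive_effector --steps '[[[0, -0.8, 0], [0, 0, 0]], [[0, -0.56, 0], [0, 0, 0]], [[0, -0.16, 0], [0, 0, 0]], [[0, 0, 0], [0, 0, 0]], [[0, 0, 0], [0, 0, 0]]]' --jaw 70

```text
t: 30.35
tcp_pos: [443.7, -270.9, 200.4]
eef_rot: [3.14, 0.001, 1.571]
ft_force: [0.4, 0.1, -1.2]
width: 69.9
gripper_force: 0.0
```

```bash
python3 meas.py 60 70 60 s3
python3 - <<'E'
from h import *
p,d=bot.capture("top");hsv=cv2.cvtColor(p,cv2.COLOR_BGR2HSV);m=cv2.inRange(hsv,(14,90,90),(32,255,255))
W=world("top",d);u,v=map(int,proj("top",[618,-270,65]));print(u,v)
c=comp(m,(u,v),9);X=ray("top",c,65)[:,:2].astype(np.float32);print(cv2.fitEllipse(X),len(c))
k=np.zeros(m.shape,np.uint8);cv2.fillPoly(k,[c.astype(int)],1);k=cv2.erode(k,np.ones((3,3)));q=W[k>0]
A=np.c_[q[:,:2]-q[:,:2].mean(0),np.ones(len(q))];f=np.linalg.lstsq(A,q[:,2],rcond=None)[0];print("plane",f,len(q))
E
```

```text
ell [ 618.3 -270.1   57.9   59.9] rect [ 618.5 -269.7] z50/95 [69.  73.6]
30.45 [ 443.5 -270.6  199.9]
378 174
((618.5676879882812, -268.8186950683594), (29.19917106628418, 31.934236526489258), 109.1617202758789) 33
plane [2.63271340e-02 5.92150702e-02 6.61909477e+01] 74
```

View pics/s3.png

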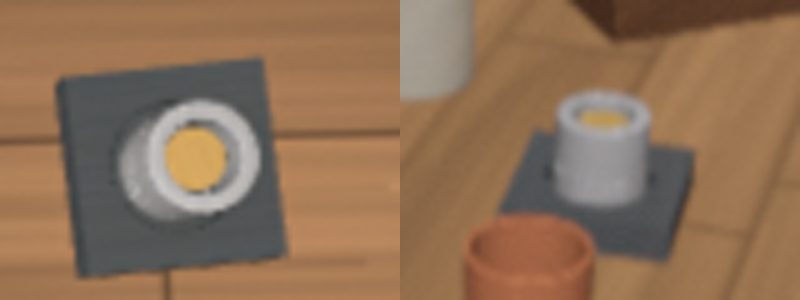

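The blank lies in the bore, top crop centre (196,160), top at about z 66 and level within noise. Now I'll refine the upper die from the first top image.

```bash
python3 - <<'E'
from h import *
p=np.load("topp.npy");d=np.load("topd.npy");W=world("top",d);Z=W[...,2]
for h in(25,35,42,45):
    c=comp((Z>h).astype(np.uint8)*255,(381,243),16);X=ray("top",c,50)[:,:2].astype(np.float32);print(h,np.round(np.hstack([*cv2.minAreaRect(X)]),1))
g=cv2.cvtColor(p,cv2.COLOR_BGR2GRAY);hsv=cv2.cvtColor(p,cv2.COLOR_BGR2HSV)
print(g[230:257,366:398:1])
for t in(150,165,175):
    m=((g>t)&(hsv[...,1]<60)).astype(np.uint8)*255;c=comp(m,(381,242),16);X=ray("top",c,50)[:,:2].astype(np.float32);r=cv2.minAreaRect(X);print(t,np.round(np.hstack([*r]),1),len(c))
E
```

```text
25 [ 439.6 -273.5   48.2   54.7   31.6]
35 [ 440.3 -276.    46.8   49.6   31.6]
42 [ 439.8 -277.2   44.9   48.9   30.1]
45 [ 439.7 -277.6   44.3   48.3   30.1]
[[137 137 137 137 137 137 137 137 137 137 136 137 136 136 134 133 130 130
  132 135 136 136 136 135 136 137 136 136 135 136 136 137]
 [138 137 138 138 137 137 137 137 137 137 137 138 137 132 121 117 104 108
  130 134 136 137 138 137 137 137 137 137 138 137 137 137]
 [137 137 137 137 137 136 136 136 137 137 137 133 127 109  93  93 107 135
  179 142 129 135 137 135 135 135 135 135 135 135 135 134]
 [136 137 136 136 136 135 136 136 136 135 129 110  93  91  97 118 160 179
  185 172 120 130 134 134 134 134 134 134 134 134 134 134]
 [135 135 134 135 135 135 135 134 131 126 108  92  93 114 144 181 188 184
  184 183 173 136 132 134 134 135 135 134 134 135 135 135]
 [133 132 133 133 133 133 130 125 107  93  92 100 122 167 182 185 185 183
  182 185 181 133 130 133 133 133 133 133 133 133 133 134]
 [130 131 131 131 131 125 108  99  92  96 118 145 177 186 185 184 183 183
  182 181 179 167 136 133 133 134 134 134 134 135 134 135]
 [132 132
[... 2083 characters left out ...]
21 121 121 121 121 121 120 121 121]
 [120 121 120 120 120 120 120 120 120 122 129 141 153 170 172 136 124 118
  119 120 120 120 120 120 119 120 120 119 119 120 120 120]
 [120 120 120 120 120 120 120 120 120 120 119 120 121 112 111 117 117 118
  119 119 119 118 118 118 118 117 118 117 117 117 117 118]
 [120 120 119 120 119 119 119 119 119 119 118 118 117 115 115 117 117 117
  117 117 115 117 117 116 117 115 116 116 116 115 115 114]
 [118 118 117 116 116 116 116 116 116 115 115 115 114 113 114 113 113 112
  113 111 111 111 111 110 110 109 109 109 108 109 108 107]]
150 [ 438.1 -275.3   42.2   44.9   29.8] 53
165 [ 438.5 -276.3   41.9   43.    30.1] 52
175 [ 438.8 -275.9   40.5   41.    30. ] 51
```

The top face is at (438.6,-276.1), 42 x 43 mm, turned 30°. Move over it, turn the gripper and descend.

Call:
drive_effector --steps '[[[-0.088, -0.0784, 0], [0, 0, 0]], [[0, 0, 0], [0, 0, -0.175]], [[0, 0, 0], [0, 0, -0.175]], [[0, 0, 0], [0, 0, -0.174]], [[0, 0, 0.64], [0, 0, 0]], [[0, 0, 0.8], [0, 0, 0]], [[0, 0, 0], [0, 0, 0]], [[0, 0, 0], [0, 0, 0]]]' --jaw 70

```text
t: 31.5
tcp_pos: [438.0, -276.5, 110.9]
eef_rot: [3.141, 0.001, 2.095]
ft_force: [0.4, 0.4, 0.4]
width: 70.6
gripper_force: 0.0
```

Call:
drive_effector --steps '[[[0, 0, 0], [0, 0, 0]]]'

```text
t: 31.62
tcp_pos: [439.0, -277.2, 112.1]
eef_rot: [3.14, 0.004, 2.095]
ft_force: [-0.9, -0.2, 0.4]
width: 70.1
gripper_force: 0.0
```

Converted, 30 mm is 0.48, 13 mm is 0.208.

Call:
drive_effector --steps '[[[0.008, 0, 0.48], [0, 0, 0]], [[0, 0, 0.48], [0, 0, 0]], [[0, 0, 0.208], [0, 0, 0]], [[0, 0, 0.064], [0, 0, 0]], [[0, 0, 0], [0, 0, 0]], [[0, 0, 0], [0, 0, 0]]]'

```text
t: 32.38
tcp_pos: [438.0, -276.1, 33.8]
eef_rot: [3.141, 0.002, 2.095]
ft_force: [0.6, -0.0, -0.3]
width: 70.2
gripper_force: 0.0
```

Call:
drive_effector --steps '[[[0, 0, 0], [0, 0, 0]], [[0, 0, 0], [0, 0, 0]], [[0, 0, 0], [0, 0, 0]], [[0, 0, 0], [0, 0, 0]], [[0, 0, 0], [0, 0, 0]]]' --jaw 35 --grip_force 60

```text
t: 33.0
tcp_pos: [437.9, -275.7, 33.5]
eef_rot: [3.141, 0.001, 2.095]
ft_force: [1.1, 2.0, 5.8]
width: 43.2
gripper_force: 61.7
```

Call:
drive_effector --steps '[[[0, 0, -0.32], [0, 0, 0]], [[0, 0, -0.72], [0, 0, 0]], [[0, 0, -0.8], [0, 0, 0]], [[0, 0, -0.64], [0, 0, 0]], [[0, 0, 0], [0, 0, 0]], [[0, 0, 0], [0, 0, 0]]]'

```text
t: 33.75
tcp_pos: [435.5, -274.1, 185.0]
eef_rot: [-3.14, -0.004, 2.095]
ft_force: [-1.3, -0.5, -6.4]
width: 43.3
gripper_force: 63.3
```

```bash
python3 held.py u1
```

```text
33.85 [ 435.1 -273.8  184.4] 43.18813009580943
crop origins 349 206 296 67
```

View pics/u1.png

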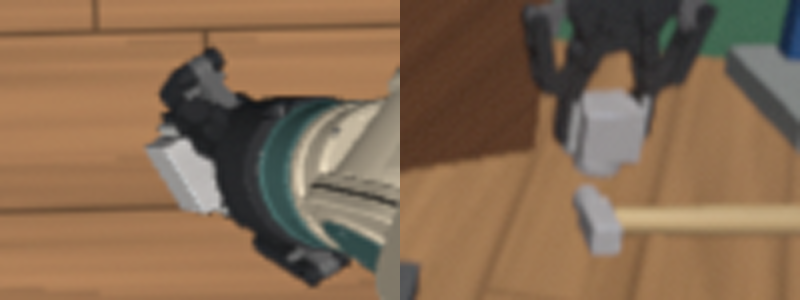

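The upper die is held squarely by its head with the nose down. Turn back and carry it over the collar.

Converted, 50 mm is 0.8, 35 mm is 0.56.

Call:
drive_effector --steps '[[[0, 0, 0], [0, 0, 0.175]], [[0, 0, 0], [0, 0, 0.175]], [[0, 0, 0], [0, 0, 0.174]], [[0, 0.48, 0], [0, 0, 0]], [[0, 0.8, 0], [0, 0, 0]], [[0, 0.8, 0], [0, 0, 0]], [[0, 0.56, 0], [0, 0, 0]], [[0, 0.192, 0], [0, 0, 0]]]'

```text
t: 34.85
tcp_pos: [615.0, -274.6, 184.4]
eef_rot: [-3.138, -0.002, 1.572]
ft_force: [0.1, -0.5, -5.3]
width: 43.4
gripper_force: 63.6
```

Call:
drive_effector --steps '[[[0, 0, 0.16], [0, 0, 0]], [[0, 0, 0.32], [0, 0, 0]], [[0, 0, 0], [0, 0, 0]], [[0, 0, 0], [0, 0, 0]]]'

```text
t: 35.35
tcp_pos: [613.1, -275.3, 157.2]
eef_rot: [-3.14, -0.001, 1.57]
ft_force: [-0.2, -0.2, -5.8]
width: 43.2
gripper_force: 63.4
```

Converted, 5 mm is 0.08, 4.5 mm is 0.072.

Call:
drive_effector --steps '[[[0.08, 0.072, 0], [0, 0, 0]], [[0, 0, 0.4], [0, 0, 0]], [[0, 0, 0.24], [0, 0, 0]], [[0, 0, 0.08], [0, 0, 0]], [[0, 0, 0], [0, 0, 0]], [[0, 0, 0], [0, 0, 0]], [[0, 0, 0], [0, 0, 0]]]'

```text
t: 36.22
tcp_pos: [619.2, -270.8, 113.7]
eef_rot: [3.14, 0.001, 1.571]
ft_force: [0.2, -0.6, -5.5]
width: 43.1
gripper_force: 63.6
```

```bash
python3 held.py u2
python3 - <<'E'
from h import *
p=np.load("hp.npy");t=bot.sense()["tcp_pos"];zt=t[2]+16.5
# head top corners/left edge: bright mask in top view
g=cv2.cvtColor(p,cv2.COLOR_BGR2GRAY);hsv=cv2.cvtColor(p,cv2.COLOR_BGR2HSV)
m=((g>150)&(hsv[...,1]<45)).astype(np.uint8)*255
u,v=map(int,proj("top",[t[0],t[1],zt]));c=comp(m,(u-4,v),16)
X=ray("top",c,zt);print("left edge pred y",t[1]+22,"seen",X[:,1].max(),"x-range",X[:,0].min(),X[:,0].max())
print(np.round([proj("top",[t[0]+a,t[1]+22,z]) for z in(zt,zt-38) for a in(-22,22)],1).tolist());print(g[v-14:v+15:2,u-20:u+4])
E
```

```text
36.325 [ 619.  -270.6  113.4] 43.032399796640334
crop origins 334 131 233 82
left edge pred y -248.6387482667824 seen -247.53129184423625 x-range 598.6535900086517 643.5676668717575
[[377.9, 179.7], [377.1, 162.1], [373.4, 181.4], [372.6, 164.4]]
[[121 121 113 111 104 104 102  96  93  89  89  88  90  89  88  87  80  54
   40  25  25  33  35  35]
 [ 82  82  82  82  83  82  82  83  82  83  83  83  84  83  78  55  54  48
   39  39  36  37  37  37]
 [ 83  82  82  82  82  82  82  83  83  83  82  82  86 102 129 148 136  89
   44  38  38  38  38  40]
 [ 84  84  84  84  83  81  79  80  81  85  94 114 150 175 180 181 182 186
  174  82  39  40  40  39]
 [ 81  80  75  76  74  81  95 107 126 150 147 161 194 184 183 183 183 184
  171  83  40  38  40  39]
 [ 83  85  89  91 109 151 185 181 151 145 146 155 181 181 182 181 181 181
  168  87  40  39  40  39]
 [ 98 119 123 142 184 186 182 177 155 148 147 152 172 181 182 181 180 180
  172 121  49  37  40  40]
 [131 135 148 186 191 179 165 142 152 150 148 151 166 181 182 181 179 179
  181 171 105  46  38  39]
 [142 147 165 189 188 179 167 170 158 149 149 149 157 183 184 183 182 182
  182 183 170 101  46  39]
 [147 151 169 190 185 180 169 170 158 148 148 147 155 186 185 184 183 184
  183 169 110  49  38  39]
 [151 150 159 192 187 182 170 174 158 149 148 148 155 190 187 185 185 185
  172  93  42  38  36  34]
 [150 150 157 180 193 191 178 169 163 148 148 148 158 194 183 180 180 177
  164  82  40  37  33  37]
 [166 150 147 154 178 197 190 183 170 148 131 101  97  94  86  95 117 136
   76  38  35  32  35  35]
 [152 145 146 144 143 151 179 192 192 189 185 185 180 175 161 147 114  81
   46  38  37  34  40  44]
 [107 132 136 137 134 133 132 134 140 163 185 190 186 184 186 170  81  42
   40  40  38  39  42  43]]
```

View pics/u2.png

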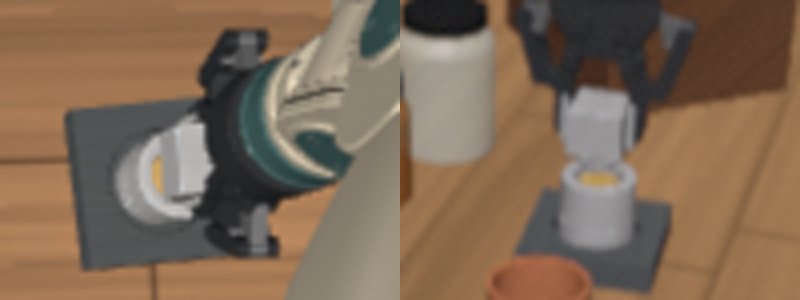

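The head hangs level with the nose over the bore; its left edge measures -247.5 against a predicted -248.6. Descend gently.

Call:
drive_effector --steps '[[[0, -0.0192, 0], [0, 0, 0]], [[0, 0, 0.096], [0, 0, 0]], [[0, 0, 0.064], [0, 0, 0]], [[0, 0, 0.032], [0, 0, 0]], [[0, 0, 0], [0, 0, 0]], [[0, 0, 0], [0, 0, 0]]]'

```text
t: 37.08
tcp_pos: [617.6, -270.5, 100.8]
eef_rot: [3.141, 0.0, 1.571]
ft_force: [0.2, -0.2, -6.1]
width: 43.2
gripper_force: 63.6
```

Call:
drive_effector --steps '[[[0, 0, 0.016], [0, 0, 0]], [[0, 0, 0], [0, 0, 0]]]'

```text
t: 37.33
tcp_pos: [617.4, -270.4, 99.7]
eef_rot: [-3.142, -0.0, 1.571]
ft_force: [-1.0, -0.1, -5.4]
width: 43.2
gripper_force: 63.6
```

Converted, 0.6 mm is 0.0096.

Call:
drive_effector --steps '[[[0, 0, 0.0096], [0, 0, 0]], [[0, 0, 0.0096], [0, 0, 0]], [[0, 0, 0], [0, 0, 0]], [[0, 0, 0], [0, 0, 0]]]'

```text
t: 37.83
tcp_pos: [617.5, -270.4, 98.6]
eef_rot: [3.142, 0.0, 1.571]
ft_force: [-0.8, 0.5, -5.4]
width: 43.3
gripper_force: 63.8
```

Call:
drive_effector --steps '[[[0, 0, 0.008], [0, 0, 0]], [[0, 0, 0.0064], [0, 0, 0]], [[0, 0, 0], [0, 0, 0]], [[0, 0, 0], [0, 0, 0]]]'

```text
t: 38.33
tcp_pos: [617.5, -270.4, 98.5]
eef_rot: [3.141, 0.0, 1.571]
ft_force: [-3.2, 1.4, 4.4]
width: 43.1
gripper_force: 64.8
```

Seated at z 98.5, as computed, with the force reversed. Release and retreat.

Converted, -45 mm is -0.72, -30 mm is -0.48.

Call:
drive_effector --steps '[[[0, 0, 0], [0, 0, 0]], [[0, 0, 0], [0, 0, 0]], [[0, 0, 0], [0, 0, 0]], [[0, 0, 0], [0, 0, 0]], [[0, 0, -0.32], [0, 0, 0]], [[0, 0, -0.72], [0, 0, 0]], [[0, 0, -0.72], [0, 0, 0]], [[0, -0.48, 0], [0, 0, 0]]]' --jaw 70

```text
t: 39.33
tcp_pos: [592.1, -272.6, 215.0]
eef_rot: [3.13, 0.007, 1.572]
ft_force: [-0.8, -0.6, -1.0]
width: 69.9
gripper_force: 0.0
```

Call:
drive_effector --steps '[[[0, -0.8, 0], [0, 0, 0]], [[0, -0.8, 0], [0, 0, 0]], [[0, -0.64, 0], [0, 0, 0]], [[0, 0, 0], [0, 0, 0]], [[0, 0, 0], [0, 0, 0]], [[0, 0, 0], [0, 0, 0]]]'

```text
t: 40.08
tcp_pos: [448.8, -270.9, 208.4]
eef_rot: [3.14, 0.001, 1.571]
ft_force: [0.5, -1.2, 1.3]
width: 70.1
gripper_force: 0.0
```

```bash
python3 meas.py 100 115 44 s4
python3 - <<'E'
from h import *
p,d=bot.capture("top");Z=world("top",d)[...,2]
for n,uv,r,h0,top in [("jar",(245,179),20,50,75),("mug",(307,180),26,50,80),("dish",(240,249),26,15,30)]:
    c=comp((Z>h0).astype(np.uint8)*255,uv,r);print(n,np.round(cv2.minAreaRect(ray("top",c,top)[:,:2].astype(np.float32))[0],1))
E
```

```text
ell [ 617.6 -269.3   49.4   55.2] rect [ 617.8 -268.6] z50/95 [115.8 119. ]
40.175 [ 448.5 -270.6  207.8]
jar [615.2  79.1]
mug [600.9 -71.5]
dish [431.3  98.5]
```

View pics/s4.png

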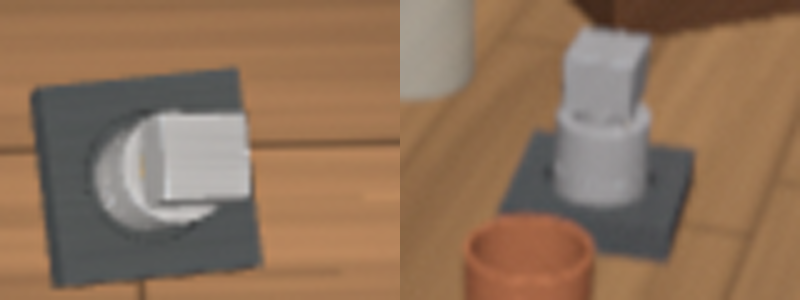

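The stack stands upright, with its top at z 115 as expected and centred (head at top crop (205,157)). The bystanders haven't moved. Hand in.

```bash
python3 -c "
from bench import bot;print(bot.finish_job())"
```

```text
the job is handed in; nothing more can be done
None
```

I built the die set on the bolster (lower die, collar, blank, upper die) and handed it in at about 40 s. The last camera check showed the stack upright, centred and fully seated, with the jar, dish and mug where they started; the judge's verdict was not returned.

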